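# Set the slicing guide by clicks and prove the gap with the gauge

### The job

Set the slicing guide on the worktop: push its orange lever anticlockwise (seen from above) all the way back to the stop, then clockwise exactly five clicks, letting it settle in the fifth. Then prove the setting with the dark wooden gauge block: slide it low, from the open end that faces the robot, into the gap between the wooden wall and the metal fence until it meets the end stop, and leave it standing there with the dial still on five. Do not push the tin or the mug about.

Things in the scene. Friction and masses are not known exactly. Their poses are not given: they have to be found in the camera images.
- guide: Slicing guide, fixed to the worktop: light wood base 170 x 320 x 8 mm; origin at the centre of its underside, x away from the robot along the gap, y to the left (the dial's side), z up. Wooden wall and metal fence stand on its right, a round white housing (radius 52 mm, top 38 mm high) with the dial on its left; nine dots mark the clicks, red = the stop. Nothing on it is higher than 86 mm.
- dial_axis (a point): Point on the dial's vertical axis, 65 mm over the worktop; guide frame (0, 85, 65) mm.
- lever (a point): Point in the orange lever, 62 mm out from the dial's axis, 67 mm over the worktop. The lever is an upright fin, 12 mm thick, on the black dial (radius 39 mm, top 56 mm high); it spans heights 49 to 85 mm and runs out to 84 mm from the axis, with a round end 16 mm wide. Push it from either side with closed fingers.
- dial (a joint): Dial angle, rad, clockwise from above; 0 at the stop, where the lever points along the guide's -y: its direction in the guide frame is -90 deg minus this angle. Detents every 24 deg (0.41888 rad), five clicks = 2.094, eighth and last at 3.351 by the far stop. Past half way it moves on into the next detent by itself, within 1 s; up to about 10 N at the lever; the stops are rigid.
- fence (a joint): Travel of the fence in m away from the wall, driven by the dial, 5 mm a click; the gap is 3 mm + this value (28 mm at five clicks).
- wall_face (a point): Foot of the wooden wall's face, mid-length, on the gap's floor 8 mm over the worktop; guide frame (0, -125, 8) mm. The wall spans x -60 to +60 mm, top 60 mm over the worktop. The fence (12 mm thick, 116 mm long, top 59 mm) faces it on the +y side. The gap is open above and at x = -60 mm, towards the robot, where short flared lead-ins reach out to x = -83 mm.
- end_stop (a point): Middle of the end stop's face at the gap's far end, on its floor; guide frame (60, -111, 8) mm. The stop's top is 48 mm over the worktop. A gauge fully home has its centre at guide x = +5 mm. Wall cabinets hang 0.52 m over the worktop a little behind it: withdraw the hand without rising high here.
- gauge: Loose gauge block of dark wood standing upright, 110 mm long (its x) x 24 mm thick (its y) x 60 mm high, with a light wood grip on top, 45 x 16 mm, 58 to 98 mm over its underside, centred. About 0.14 kg. Origin at the centre of its underside. The two ends are alike. It is 4 mm thinner than the gap at five clicks and jams at four.
- grip (a point): Centre of the gauge's grip, 78 mm over the gauge's underside.
- tin: Bystander: round food tin, 75 mm across, 58 mm high, origin at its base.
- mug: Bystander: white mug with grey dots, 82 mm across, 91 mm high, origin at its base.
Mind the look-alikes: they are no part of the job. There is more than one size of the gauge; the job needs the larger.

How it is judged:
By the outcome, as a careful person would: the job done as asked, in the order asked, and still so for the second after the job is handed in, with the robot touching nothing.
It also fails if it takes over 72 s, if anything falls off the work surface, if the arm or the gripper's body presses on something with over 40 N, if the wrist force passes 120 N, or if a joint passes its speed limit or range.

### The arm

A 6-joint arm with a two-finger parallel gripper is mounted at the origin on a cart in front of the work surface, level with it; the furniture and walls round the work are solid. World frame = base frame: x ahead of the robot, y to its left, z up, the work surface at z = 0. Lengths are in m, angles in degrees, forces in N, time in s.
With the tool pointing down it reaches from about 0.35 to 0.875 m from the base axis. Payload 4.2 kg.
Tool frame: the origin (TCP) lies midway between the tips of the shut fingers; the grasp point (between the pads) lies grasp_offset behind it (grasp_offset is the distance from the TCP to the grasp point, in m); z points along the fingers, y is the line along which they close (so a half turn about z gives the same grasp; the last joint's range is limited). The gripper opens to 85 mm and grips with 20 to 120 N. Pads are 22 mm wide; open, the fingers measure 114 mm over their backs; the gripper's body (76 mm by 85 mm) begins 54 mm behind the grasp point. The pads swing forward as they close: fully open they stand 13 mm farther back than shut.
Start: joints at [83.457, 22.042, 0.453, 0, -68.411, -14.817], TCP at [0.228, 0.582, 0.231] pointing down, gripper open.
Joint ranges: [-179.83, 179.83], [-69.29, 118.12], [-61.27, 80.66], [-181.25, 117.63], [-171.15, -9.14], [-177.46, 177.46]. Speed limits (degrees/s): [159.86, 159.86, 180, 180, 180, 180].

### API

Orientations are given as a 3x3 rotation matrix whose columns are the frame's x, y, z axes.
In Python, from station import * gives the robot as it stands.
- The arm moves only by the shell command python3 -m pendant 'ROWS'. ROWS is JSON, a list of rows, each an object of numbers: "gripper": the closure, from 0 (fully open) to 1 (shut); "dx", "dy", "dz": the shift along the tool's x, y, z in m; "wx", "wy", "wz": the turn, a rotation vector about the tool's x, y, z in degrees. A call has 1 to 12 rows; each row is the pose to reach, as a shift and turn from the pose commanded when the call began, along the tool's axes at that moment; what a row does not reach only later rows make up. A row lasts 1/10 s, in which the tool goes at most 50 mm and 8.59 degrees, less where a joint would pass 70% of its speed; a pose out of reach is approached as far as the arm can. A call with a gripper value outside its range is refused whole. The fingers move at their own pace and stop on an object; the grip force is fixed at half the most. Time passes only in rows, so rows that repeat a pose let the fingers close. It gives the time, the measured TCP pose, the force, the opening and the grip force at its end, in the units of the state.
- get_obs(): the state, without advancing time (a new reading comes with each control period).
- camera(name): name is "scene" or "top" or "wrist"; returns the picture (400x640x3 uint8, blue, green, red); there is no depth.
- calibration(name): a dict with "vertical_fov" (degrees; the focal length in pixels is half the picture's height over the tangent of half this angle, whatever the lens; pixels are square), "cx", "cy" (the principal point, pixels), "distortion" ([k1, k2, p1, p2, k3] as OpenCV has them; the pictures are not rectified), "R" (3x3) and "t" (3): a world point X has camera coordinates R X + t. Camera axes: x right, y down, z forward; pixel columns grow to the right and rows downward; lengths in m; the calibration is good to about 2 mm. A picture is of the moment at which its call begins: read the wrist's pose just before it. calibration takes no time and is no camera call; for the wrist camera it gives the pose at the moment of the call.
- hand_in(): hands the job in; it is judged then, once.
The state is a dict: "clock": time; "q": joint angles; "joint_velocities": joint speeds; "tau": joint torques, N m; "ee_pos": TCP position; "orientation": TCP orientation; "wrist_force": force on the tool from outside, world axes, zero at the start; "torque": the same for the moment, N m; "width": finger opening in m; "gripper_force": force on a finger pad.
Only numpy, scipy, OpenCV 4.12 (cv2) and the standard library are available. Lean on these libraries where they do the work, as an engineer would, in place of code of your own. Each camera call takes 0.05 s, during which the arm holds its last target. There are 200 camera calls.

## Working session

There is one attempt and no reset: what is moved stays moved. The work goes in short steps, Python scripts to look and compute and a shell command to move; the robot and the scene stay as the last step left them, time stands still between calls to the robot, and variables do not carry over. Pictures are saved under pics/ and viewed, at most 10 in all, crops included, and the job is handed in when it is done.

```bash
mkdir -p pics
python3 - <<'E'
from station import *
import cv2,numpy as np
for n in("top","scene"):
    cv2.imwrite(f"pics/{n}0.png",camera(n)); c=calibration(n); print(n,c)
o=get_obs(); print(o)
E
```

```text
top {'vertical_fov': 42.287563630550764, 'cx': 330.1823065693031, 'cy': 192.4328215866507, 'distortion': array([-0.05186657,  0.        ,  0.        ,  0.        ,  0.        ]), 'R': array([[ 0.2289852 , -0.97335856,  0.01178475],
       [-0.84496851, -0.2047629 , -0.49406514],
       [ 0.48331562,  0.10317587, -0.86934502]]), 't': array([-0.01522758,  0.49208982,  1.44905168])}
scene {'vertical_fov': 45.88883247116586, 'cx': 318.82739126040644, 'cy': 203.1411609241952, 'distortion': array([0.0275874, 0.       , 0.       , 0.       , 0.       ]), 'R': array([[-0.5380796 , -0.84278512,  0.01354917],
       [-0.48568925,  0.29687245, -0.82217559],
       [ 0.68889498, -0.4489766 , -0.56907269]]), 't': array([0.38961267, 0.27683945, 1.47474956])}
{'clock': 0.1, 'q': array([ 8.34572299e+01,  2.20866738e+01,  3.87117627e-01, -2.29137122e-02,
       -6.84101541e+01, -1.48163638e+01]), 'joint_velocities': array([ 0.04167209, -0.12271406,  0.18270236,  0.13119656,  0.04466433,
       -0.00507411]), 'tau': array([-6.34930639e-04, -3.93324459e+01,  1.88927346e+01,  4.19787347e+00,
       -2.61712616e-03,  4.45546064e-06]), 'ee_pos': array([0.22744038, 0.58159524, 0.23033048]), 'orientation': array([[ 9.31262130e-01, -3.64349421e-01, -5.87619121e-04],
       [-3.64349871e-01, -9.31260282e-01, -1.85993444e-03],
       [ 1.30439686e-04,  1.94618546e-03, -9.99998098e-01]]), 'wrist_force': array([-0.83707902,  0.19184057,  0.25951299]), 'torque': array([-0.01377122,  0.00546518,  0.05967078]), 'gripper_force': 0.0, 'width': 0.08554426586190389}
```

View pics/top0.png

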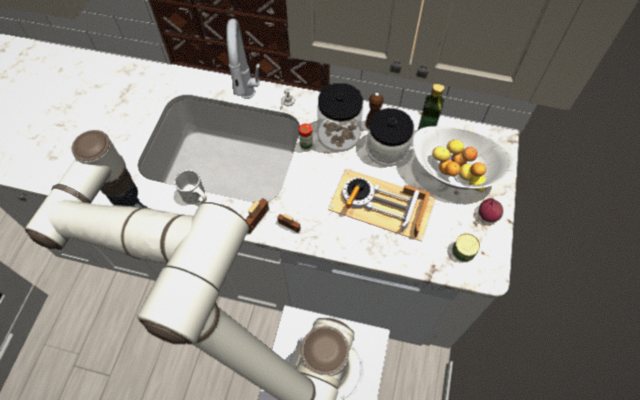

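View pics/scene0.png

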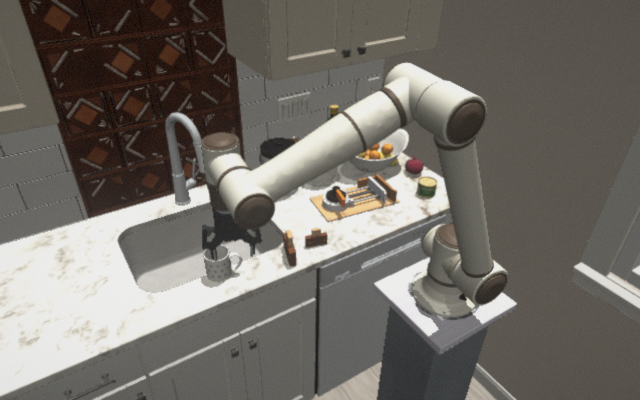

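Run:
```python
import cv2,numpy as np
t=cv2.imread("pics/top0.png")[165:245,240:440]; s=cv2.imread("pics/scene0.png")[170:270,270:410]
a=cv2.resize(t,(800,320),interpolation=cv2.INTER_CUBIC); b=cv2.resize(s,(392,280),interpolation=cv2.INTER_CUBIC)
o=np.zeros((600,800,3),np.uint8);o[:320]=a;o[320:,:392]=b;cv2.imwrite("pics/c0.png",o)
```

```text
(no output)
```

View pics/c0.png

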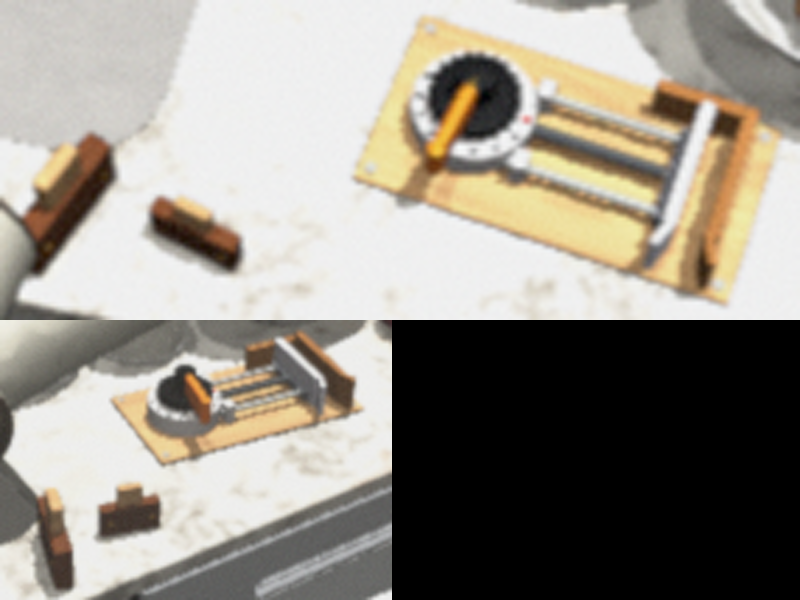

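```bash
cat > h.py <<'E'
import cv2,numpy as np
from station import *
def ray(c,px,z):
    f=200/np.tan(np.radians(c["vertical_fov"]/2)); K=np.array([[f,0,c["cx"]],[0,f,c["cy"]],[0,0,1]])
    p=cv2.undistortPoints(np.array(px,float).reshape(-1,1,2),K,np.array(c["distortion"])).reshape(-1,2)
    R=np.array(c["R"]);C=-R.T@c["t"]; d=np.c_[p,np.ones(len(p))]@R
    return C+d*((np.broadcast_to(z,len(p))-C[2])/d[:,2])[:,None]
def proj(c,X):
    f=200/np.tan(np.radians(c["vertical_fov"]/2)); K=np.array([[f,0,c["cx"]],[0,f,c["cy"]],[0,0,1]])
    return cv2.projectPoints(np.array(X,float).reshape(-1,3),cv2.Rodrigues(np.array(c["R"]))[0],np.array(c["t"]),K,np.array(c["distortion"]))[0].reshape(-1,2)
E
python3 - <<'E'
from h import *
c=calibration("top"); T=lambda p:(np.array(p)+.5)/4-.5+[240,165]
np.set_printoptions(precision=4,suppress=True)
names="TL TR BR BL leverEnd dialc reddot gripc gripA gripB topA topB topC".split()
P=[(422,17),(778,130),(728,303),(355,180),(436,160),(473,97),(527,120),(58,171),(38,190),(75,147),(93,134),(115,148),(24,210)]
Z=[.008]*4+[.085,.056,.038]+[.098]*3+[.06]*3
for n,x in zip(names,ray(c,T(P),Z)): print(n,x)
print(ray(c,T([(165,203),(195,210),(240,250)]),[.05,.06,.04]))
print(calibration("wrist")); o=get_obs()
E
```

```text
TL [0.6522 0.0855 0.008 ]
TR [ 0.614  -0.2261  0.008 ]
BR [ 0.4481 -0.2082  0.008 ]
BL [0.4859 0.1048 0.008 ]
leverEnd [0.4783 0.0389 0.085 ]
dialc [0.5574 0.0241 0.056 ]
reddot [ 0.557  -0.0219  0.038 ]
gripc [0.3936 0.3182 0.098 ]
gripA [0.3743 0.3282 0.098 ]
gripB [0.4168 0.3117 0.098 ]
topA [0.4504 0.3114 0.06  ]
topB [0.4423 0.2907 0.06  ]
topC [0.3727 0.344  0.06  ]
[[0.4092 0.2408 0.05  ]
 [0.4041 0.2143 0.06  ]
 [0.388  0.1745 0.04  ]]
{'vertical_fov': 68.3818203208739, 'cx': 317.3751524376942, 'cy': 199.95223112701788, 'distortion': array([-0.0074,  0.    ,  0.    ,  0.    ,  0.    ]), 'R': array([[-0.3639, -0.9314,  0.0013],
       [-0.8831,  0.3454,  0.3176],
       [-0.2963,  0.1145, -0.9482]]), 't': array([ 0.6251, -0.0419,  0.3807])}
```

```bash
cat >> h.py <<'E'
def go(p,yaw):
    "shift in tool axes and wz from measured pose to position p, tool x at world yaw (deg), tool down"
    o=get_obs();R=np.array(o["orientation"]);y=np.radians(yaw)
    Rt=np.array([[np.cos(y),np.sin(y),0],[np.sin(y),-np.cos(y),0],[0,0,-1]])
    print(p,"d",np.round(R.T@(np.array(p)-o["ee_pos"]),4),"w",np.round(np.degrees(cv2.Rodrigues(R.T@Rt)[0].ravel()),2))
E
python3 - <<'E'
from h import *
import station; print([n for n in dir(station) if 'gr' in n.lower()], getattr(station,'grasp_offset',None))
go([.37,.29,.24],-6.8); go([.48,-.02,.24],-6.8)
E
```

```text
['grasp_offset'] 0.0187
[0.37, 0.29, 0.24] d [ 0.239   0.2196 -0.0092] w [ 1.100e-01  1.000e-02 -1.457e+01]
[0.48, -0.02, 0.24] d [ 0.4544  0.4682 -0.0087] w [ 1.100e-01  1.000e-02 -1.457e+01]
```

```bash
R='{"dx":0.239,"dy":0.22,"dz":-0.009,"wz":-14.6,"gripper":0}'; python3 -m pendant '[{"dx":0.239,"dy":0.22,"dz":-0.009,"wz":-14.6,"gripper":0},{"dx":0.239,"dy":0.22,"dz":-0.009,"wz":-14.6,"gripper":0},{"dx":0.239,"dy":0.22,"dz":-0.009,"wz":-14.6,"gripper":0},{"dx":0.239,"dy":0.22,"dz":-0.009,"wz":-14.6,"gripper":0},{"dx":0.239,"dy":0.22,"dz":-0.009,"wz":-14.6,"gripper":0},{"dx":0.239,"dy":0.22,"dz":-0.009,"wz":-14.6,"gripper":0},{"dx":0.239,"dy":0.22,"dz":-0.009,"wz":-14.6,"gripper":0},{"dx":0.239,"dy":0.22,"dz":-0.009,"wz":-14.6,"gripper":0},{"dx":0.239,"dy":0.22,"dz":-0.009,"wz":-14.6,"gripper":0}]'
python3 - <<'E'
from h import *
import pickle
c=calibration("wrist"); cv2.imwrite("pics/w1.png",camera("wrist")); pickle.dump(c,open("w1.pkl","wb")); go([.48,-.02,.24],-6.8)
E
```

```text
[0.48, -0.02, 0.24] d [ 0.4544  0.4683 -0.0087] w [  0.09   0.   -14.57]invalid input
```

View pics/w1.png

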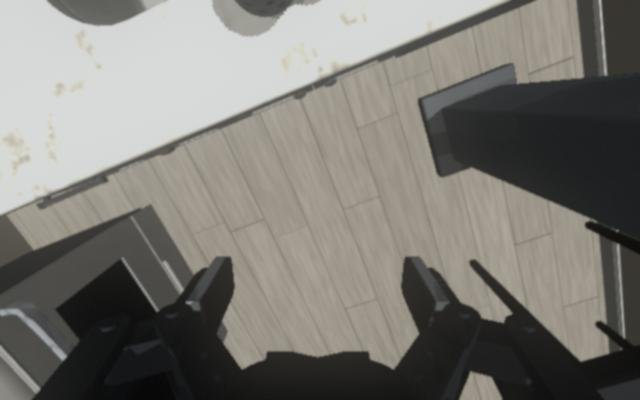

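The move was refused; picture shows only the counter edge and the mug at (255,10). Retry with all keys.

```bash
python3 -m pendant '[{"gripper":0,"dx":0.239,"dy":0.22,"dz":-0.009,"wx":0,"wy":0,"wz":-14.6},{"gripper":0,"dx":0.239,"dy":0.22,"dz":-0.009,"wx":0,"wy":0,"wz":-14.6},{"gripper":0,"dx":0.239,"dy":0.22,"dz":-0.009,"wx":0,"wy":0,"wz":-14.6},{"gripper":0,"dx":0.239,"dy":0.22,"dz":-0.009,"wx":0,"wy":0,"wz":-14.6},{"gripper":0,"dx":0.239,"dy":0.22,"dz":-0.009,"wx":0,"wy":0,"wz":-14.6},{"gripper":0,"dx":0.239,"dy":0.22,"dz":-0.009,"wx":0,"wy":0,"wz":-14.6},{"gripper":0,"dx":0.239,"dy":0.22,"dz":-0.009,"wx":0,"wy":0,"wz":-14.6},{"gripper":0,"dx":0.239,"dy":0.22,"dz":-0.009,"wx":0,"wy":0,"wz":-14.6},{"gripper":0,"dx":0.239,"dy":0.22,"dz":-0.009,"wx":0,"wy":0,"wz":-14.6}]'
```

```text
clock: 1.05
ee_pos: [0.3702, 0.2898, 0.2404]
orientation: [[0.993, -0.119, 0.0], [-0.119, -0.993, 0.0], [-0.0, -0.0, -1.0]]
wrist_force: [0.5, 0.9, 0.2]
width: 0.0854
gripper_force: 0.0
```

```bash
python3 - <<'E'
from h import *
import pickle
c=calibration("wrist"); cv2.imwrite("pics/w1.png",camera("wrist")); pickle.dump(c,open("w1.pkl","wb"))
E
python3 -m pendant '[{"gripper":1,"dx":0.168,"dy":0.312,"dz":0,"wx":0,"wy":0,"wz":0},{"gripper":1,"dx":0.168,"dy":0.312,"dz":0,"wx":0,"wy":0,"wz":0},{"gripper":1,"dx":0.168,"dy":0.312,"dz":0,"wx":0,"wy":0,"wz":0},{"gripper":1,"dx":0.168,"dy":0.312,"dz":0,"wx":0,"wy":0,"wz":0},{"gripper":1,"dx":0.168,"dy":0.312,"dz":0,"wx":0,"wy":0,"wz":0},{"gripper":1,"dx":0.168,"dy":0.312,"dz":0,"wx":0,"wy":0,"wz":0},{"gripper":1,"dx":0.168,"dy":0.312,"dz":0,"wx":0,"wy":0,"wz":0},{"gripper":1,"dx":0.168,"dy":0.312,"dz":0,"wx":0,"wy":0,"wz":0},{"gripper":1,"dx":0.168,"dy":0.312,"dz":0,"wx":0,"wy":0,"wz":0}]'
python3 - <<'E'
from h import *
import pickle
c=calibration("wrist"); i=camera("wrist");cv2.imwrite("pics/w2.png",i); pickle.dump(c,open("w2.pkl","wb"))
j=cv2.imread("pics/w1.png")
o=np.zeros((600,800,3),np.uint8);o[:300,:480]=cv2.resize(j,(480,300),interpolation=cv2.INTER_AREA);o[300:,:480]=cv2.resize(i,(480,300),interpolation=cv2.INTER_AREA)
cv2.imwrite("pics/w12.png",o)
E
```

```text
clock: 2.0
ee_pos: [0.5007, -0.0397, 0.2395]
orientation: [[0.993, -0.119, -0.001], [-0.119, -0.993, -0.0], [-0.001, 0.0, -1.0]]
wrist_force: [0.0, -0.3, -0.5]
width: -0.0003
gripper_force: 0.0
```

View pics/w12.png

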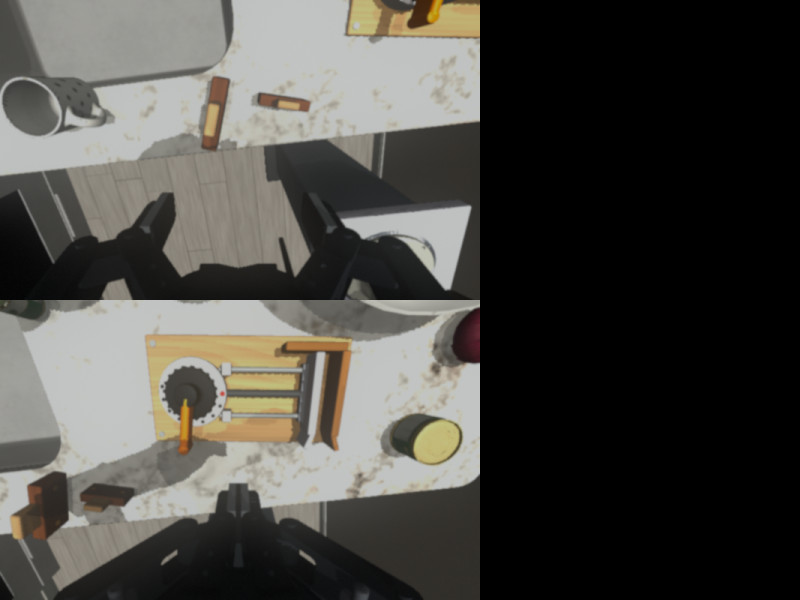

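```bash
cat > m.py <<'E'
from h import *
import pickle
np.set_printoptions(precision=4,suppress=True)
def rz(a): a=np.radians(a);return np.array([[np.cos(a),-np.sin(a),0],[np.sin(a),np.cos(a),0],[0,0,1]])
def draw(im,c,pts,pose,s,off,col,close=True):
    X=np.array(pts)/1000@rz(pose[2]).T+[pose[0],pose[1],0]
    p=((proj(c,X)-off+.5)*s-.5)
    cv2.polylines(im,[np.round(p*8).astype(np.int32).reshape(-1,1,2)],close,col,1,cv2.LINE_AA,3)
E
python3 - <<'E'
from m import *
c1=pickle.load(open("w1.pkl","rb"));c2=pickle.load(open("w2.pkl","rb"))
a=cv2.imread("pics/w1.png");b=cv2.imread("pics/w2.png")
h=cv2.cvtColor(a,cv2.COLOR_BGR2HSV)
roi=np.zeros(h.shape[:2],np.uint8);roi[95:205,262:312]=255
wood=cv2.inRange(h,(3,70,30),(25,255,255))&roi
grip=cv2.inRange(h,(8,70,150),(25,200,255))&roi
ys,xs=np.nonzero(grip);print("grip n",len(xs),xs.mean(),ys.mean(),cv2.minAreaRect(np.c_[xs,ys].astype(np.float32)))
g=ray(c1,[(xs.mean(),ys.mean())],.09)[0]
box=cv2.boxPoints(cv2.minAreaRect(np.c_[xs,ys].astype(np.float32)));W=ray(c1,box,.098);print(g,W)
e=W-np.roll(W,1,0);L=np.linalg.norm(e[:,:2],axis=1);k=L.argmax();yaw=np.degrees(np.arctan2(e[k,1],e[k,0]))%180;print(L,yaw)
ys,xs=np.nonzero(wood);bb=cv2.boxPoints(cv2.minAreaRect(np.c_[xs,ys].astype(np.float32)));print(ray(c1,bb,.06))
gp=(W[:,0].mean(),W[:,1].mean(),yaw); print("gauge",gp)
hb=cv2.cvtColor(b,cv2.COLOR_BGR2HSV)
o=cv2.inRange(hb,(8,200,120),(22,255,255));o[:110]=0;o[215:]=0;o[:,:225]=0;o[:,270:]=0
ys,xs=np.nonzero(o);print("lever px",len(xs),cv2.minAreaRect(np.c_[xs,ys].astype(np.float32)))
gd=(.550,-.061,-6.8)
s=2.6;off=np.array([190,30]);im=cv2.resize(b[30:215,190:480],None,fx=s,fy=s,interpolation=cv2.INTER_CUBIC)
draw(im,c2,[(-85,-160,8),(85,-160,8),(85,160,8),(-85,160,8)],gd,s,off,(255,0,0))
t=np.radians(np.arange(0,360,10));
draw(im,c2,np.c_[52*np.cos(t),85+52*np.sin(t),t*0+38],gd,s,off,(0,255,0))
draw(im,c2,[(-60,-125,60),(60,-125,60),(60,-125,8),(-60,-125,8)],gd,s,off,(255,0,255))
d=np.radians(174);draw(im,c2,[(0,85,85),(84*np.cos(d),85+84*np.sin(d),85)],gd,s,off,(255,255,0),False)
im2=cv2.resize(a[90:210,250:330],None,fx=2.2,fy=2.2,interpolation=cv2.INTER_CUBIC)*1
im=im[:481];out=np.zeros((600,800,3),np.uint8);out[:im.shape[0],:im.shape[1]]=im
cv2.imwrite("pics/ov1.png",out[:500])
im=cv2.resize(a[90:210,250:330],None,fx=4,fy=4,interpolation=cv2.INTER_CUBIC);off=np.array([250,90])
for z,col in((0,(255,0,0)),(60,(0,255,0))): draw(im,c1,[(-55,-12,z),(55,-12,z),(55,12,z),(-55,12,z)],gp,4,off,col)
draw(im,c1,[(-22.5,-8,98),(22.5,-8,98),(22.5,8,98),(-22.5,8,98)],gp,4,off,(255,0,255))
cv2.imwrite("pics/ov2.png",im)
print("tin",ray(c2,[(582,187)],.058))
E
```

```text
grip n 600 281.4633333333333 159.51666666666668 ((281.4595031738281, 159.7432403564453), (14.30271053314209, 43.07252883911133), 9.462323188781738)
[0.4003 0.3238 0.09  ] [[0.3827 0.3364 0.098 ]
 [0.4232 0.3226 0.098 ]
 [0.4194 0.3096 0.098 ]
 [0.3786 0.3227 0.098 ]]
[0.0142 0.0428 0.0136 0.0429] 162.10410841983767
[[0.3535 0.3522 0.06  ]
 [0.455  0.3166 0.06  ]
 [0.4486 0.2946 0.06  ]
 [0.3459 0.328  0.06  ]]
gauge (np.float64(0.40100477910598703), np.float64(0.32284078054309784), np.float64(162.10410841983767))
lever px 306 ((246.05824279785156, 164.0775146484375), (9.207894325256348, 44.0706787109375), 1.7357045412063599)
tin [[ 0.4527 -0.34    0.058 ]]
```

View pics/ov1.png

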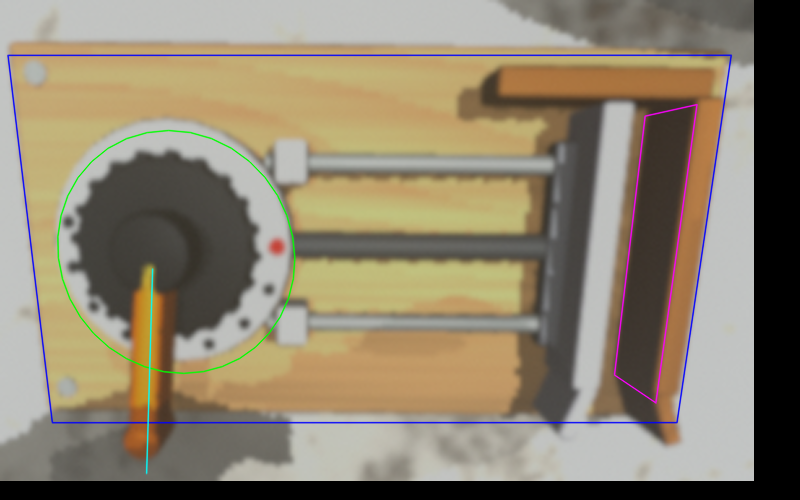

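View pics/ov2.png

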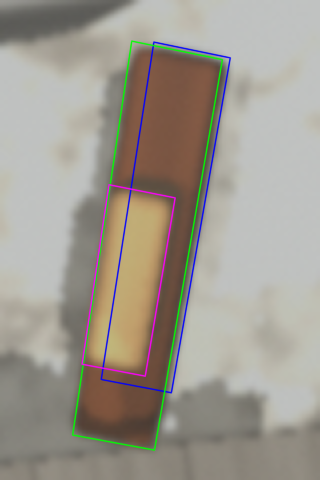

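```bash
cat >> m.py <<'E'
def edgefit(img,c,g0,edges,z=.008):
    from scipy.optimize import least_squares
    S=cv2.GaussianBlur(cv2.cvtColor(img,cv2.COLOR_BGR2HSV)[...,1],(3,3),0).astype(float)
    A=[];I=[]
    for (p,q,n) in edges:
        for s in np.linspace(0,1,25):
            b=np.array(p)*(1-s)+np.array(q)*s
            k=np.arange(-12,12.1,.5); X=(b+np.outer(k,n))/1000
            w=np.c_[X,np.full(len(k),z)]@rz(g0[2]).T+[g0[0],g0[1],0]
            u=proj(c,w).astype(np.float32); v=cv2.remap(S.astype(np.float32),u[:,:1].copy(),u[:,1:].copy(),1).ravel()
            d=np.diff(v); j=d.argmin()   # inside saturated -> outside grey
            if d[j]<-8: A.append(w[j,:2]/2+w[j+1,:2]/2); I.append((*b,*n))
    A=np.array(A);I=np.array(I)
    def f(x):
        l=(A-x[:2])@rz(x[2])[:2,:2]*1000
        return ((l-I[:,:2])*I[:,2:]).sum(1)
    r=least_squares(f,g0,loss="soft_l1",x_scale=[.001,.001,.1]); print("fit",r.x,len(A),"med",np.median(abs(r.fun))); return r.x
E
python3 - <<'E'
from m import *
c2=pickle.load(open("w2.pkl","rb"));b=cv2.imread("pics/w2.png")
E=[((85,150),(85,-60),(1,0)),((-40,160),(75,160),(0,1)),((-85,20),(-85,-80),(-1,0))]
g=edgefit(b,c2,(.5556,-.0625,-7),E); g=edgefit(b,c2,g,E)
np.save("g.npy",g)
R=rz(g[2]); ax=R@[0,.085,0]+[g[0],g[1],0]; print("axis",ax)
# finger path rel guide axes as world, then printed relative to start
def P(phi,side,off=.019,r=.062):
    a=np.radians(phi);return ax+R@(r*np.array([np.cos(a),np.sin(a),0])+side*off*np.array([np.sin(a),-np.cos(a),0]))
s=ax+R@[-.064,.045,0]; print("start",s); go([*s[:2],.11],g[2])
for phi in (180,190,200,210,220,230,240,250,260,266,270): print(phi,np.round((R.T@(P(phi,1)-s))*[1,-1,1]*1000,1)[:2])
E
```

```text
fit [ 0.5545 -0.0617 -6.9866] 75 med 0.5330547422983187
fit [ 0.5545 -0.0616 -7.0133] 75 med 0.6741528428140953
axis [0.5649 0.0227 0.    ]
start [0.5069 0.0752 0.    ]
[np.float64(0.5068653774665937), np.float64(0.07520914266224389), 0.11] d [-0.0068 -0.114   0.1297] w [0.   0.06 0.27]
180 [ 2. 26.]
190 [-0.4 37.1]
200 [-0.8 48.4]
210 [ 0.8 59.5]
220 [ 4.3 70.3]
230 [ 9.6 80.3]
240 [16.5 89.2]
250 [24.9 96.8]
260 [ 34.5 102.8]
266 [ 40.7 105.5]
270 [ 45. 107.]
```

```bash
python3 -m pendant '[{"gripper":1,"dx":-0.007,"dy":-0.114,"dz":0.06,"wx":0,"wy":0,"wz":0.3},{"gripper":1,"dx":-0.007,"dy":-0.114,"dz":0.06,"wx":0,"wy":0,"wz":0.3},{"gripper":1,"dx":-0.007,"dy":-0.114,"dz":0.12,"wx":0,"wy":0,"wz":0.3},{"gripper":1,"dx":-0.007,"dy":-0.114,"dz":0.14,"wx":0,"wy":0,"wz":0.3},{"gripper":1,"dx":-0.007,"dy":-0.114,"dz":0.18,"wx":0,"wy":0,"wz":0.3},{"gripper":1,"dx":-0.007,"dy":-0.114,"dz":0.18,"wx":0,"wy":0,"wz":0.3},{"gripper":1,"dx":-0.007,"dy":-0.114,"dz":0.18,"wx":0,"wy":0,"wz":0.3}]'
python3 -m pendant '[{"gripper":1,"dx":0.002,"dy":0.013,"dz":0,"wx":0,"wy":0,"wz":0},{"gripper":1,"dx":0.002,"dy":0.026,"dz":0,"wx":0,"wy":0,"wz":0},{"gripper":1,"dx":0,"dy":0.037,"dz":0,"wx":0,"wy":0,"wz":0},{"gripper":1,"dx":-0.001,"dy":0.048,"dz":0,"wx":0,"wy":0,"wz":0},{"gripper":1,"dx":0.001,"dy":0.06,"dz":0,"wx":0,"wy":0,"wz":0},{"gripper":1,"dx":0.004,"dy":0.07,"dz":0,"wx":0,"wy":0,"wz":0},{"gripper":1,"dx":0.0095,"dy":0.08,"dz":0,"wx":0,"wy":0,"wz":0},{"gripper":1,"dx":0.0165,"dy":0.089,"dz":0,"wx":0,"wy":0,"wz":0},{"gripper":1,"dx":0.025,"dy":0.097,"dz":0,"wx":0,"wy":0,"wz":0},{"gripper":1,"dx":0.0345,"dy":0.103,"dz":0,"wx":0,"wy":0,"wz":0},{"gripper":1,"dx":0.039,"dy":0.105,"dz":0,"wx":0,"wy":0,"wz":0},{"gripper":1,"dx":0.039,"dy":0.105,"dz":0,"wx":0,"wy":0,"wz":0}]'
```

```text
clock: 2.75
ee_pos: [0.5068, 0.0761, 0.0609]
orientation: [[0.993, -0.12, -0.0], [-0.12, -0.993, -0.001], [0.0, 0.001, -1.0]]
wrist_force: [-0.4, 0.8, 0.5]
width: 0.0001
gripper_force: 0.0
clock: 3.95
ee_pos: [0.533, -0.0357, 0.0607]
orientation: [[0.992, -0.124, 0.001], [-0.124, -0.992, -0.0], [0.001, 0.0, -1.0]]
wrist_force: [-0.4, -0.1, -0.1]
width: 0.0001
gripper_force: 0.0
```

```bash
python3 -m pendant '[{"gripper":1,"dx":0.003,"dy":0,"dz":0,"wx":0,"wy":0,"wz":0},{"gripper":1,"dx":0.006,"dy":0.001,"dz":0,"wx":0,"wy":0,"wz":0},{"gripper":1,"dx":0.008,"dy":0.001,"dz":0,"wx":0,"wy":0,"wz":0},{"gripper":1,"dx":0.008,"dy":0.001,"dz":0,"wx":0,"wy":0,"wz":0}]'
python3 - <<'E'
from m import *
c=calibration("wrist"); i=camera("wrist");cv2.imwrite("pics/w3.png",i)
cv2.imwrite("pics/t3.png",camera("top"));pickle.dump(c,open("w3.pkl","wb"))
h=cv2.cvtColor(i,cv2.COLOR_BGR2HSV);o=cv2.inRange(h,(6,180,90),(24,255,255));n,l,s,ce=cv2.connectedComponentsWithStats(o)
for k in range(1,n):
    if s[k,4]>80: print(s[k],ce[k],ray(c,[ce[k]],.08))
t=cv2.cvtColor(cv2.imread("pics/t3.png"),cv2.COLOR_BGR2HSV);ct=calibration("top");o=cv2.inRange(t,(6,200,120),(22,255,255));n,l,s,ce=cv2.connectedComponentsWithStats(o)
for k in range(1,n):
    if s[k,4]>15: print(s[k],ce[k],ray(ct,[ce[k]],.08))
E
```

```text
clock: 4.35
ee_pos: [0.5406, -0.0364, 0.0604]
orientation: [[0.992, -0.123, 0.0], [-0.123, -0.992, -0.0], [0.0, 0.0, -1.0]]
wrist_force: [0.3, -0.0, -0.6]
width: -0.0001
gripper_force: 0.0
[ 204  214  162   52 5913] [287.5762 241.3871] [[ 0.5618 -0.024   0.08  ]]
```

```bash
python3 -m pendant '[{"gripper":1,"dx":0.001,"dy":0,"dz":0,"wx":0,"wy":0,"wz":0},{"gripper":1,"dx":0.002,"dy":0,"dz":0,"wx":0,"wy":0,"wz":0},{"gripper":1,"dx":0.002,"dy":0,"dz":0,"wx":0,"wy":0,"wz":0}]'; python3 -m pendant '[{"gripper":1,"dx":0.001,"dy":0,"dz":0,"wx":0,"wy":0,"wz":0},{"gripper":1,"dx":0.002,"dy":0,"dz":0,"wx":0,"wy":0,"wz":0},{"gripper":1,"dx":0.002,"dy":0,"dz":0,"wx":0,"wy":0,"wz":0}]'
```

```text
clock: 4.75
ee_pos: [0.5413, -0.0367, 0.0601]
orientation: [[0.992, -0.123, -0.002], [-0.123, -0.992, -0.0], [-0.002, 0.0, -1.0]]
wrist_force: [-2.6, 1.4, 1.5]
width: 0.0001
gripper_force: 1.5
clock: 5.05
ee_pos: [0.5419, -0.0369, 0.06]
orientation: [[0.992, -0.123, -0.005], [-0.123, -0.992, -0.0], [-0.005, 0.001, -1.0]]
wrist_force: [-6.8, 0.9, 4.2]
width: -0.0001
gripper_force: 3.4
```

View pics/w3.png

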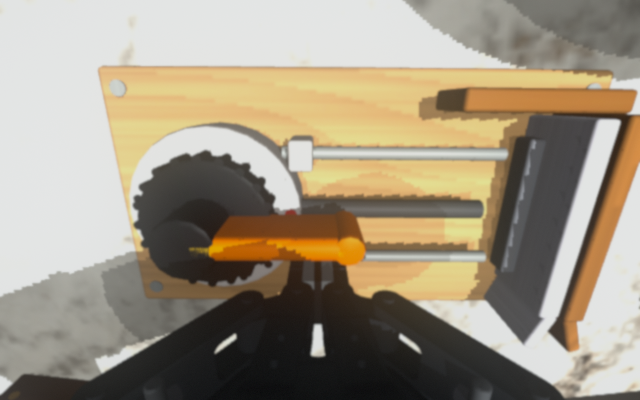

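```bash
python3 -m pendant '[{"gripper":1,"dx":0.002,"dy":0,"dz":0,"wx":0,"wy":0,"wz":0},{"gripper":1,"dx":0.004,"dy":0,"dz":0,"wx":0,"wy":0,"wz":0},{"gripper":1,"dx":0.005,"dy":0,"dz":0,"wx":0,"wy":0,"wz":0},{"gripper":1,"dx":0.005,"dy":0,"dz":0,"wx":0,"wy":0,"wz":0}]'
python3 -m pendant '[{"gripper":1,"dx":-0.015,"dy":0,"dz":0,"wx":0,"wy":0,"wz":0},{"gripper":1,"dx":-0.02,"dy":0,"dz":-0.015,"wx":0,"wy":0,"wz":0},{"gripper":1,"dx":-0.02,"dy":0,"dz":-0.05,"wx":0,"wy":0,"wz":0},{"gripper":1,"dx":-0.02,"dy":0,"dz":-0.05,"wx":0,"wy":0,"wz":0}]'
python3 - <<'E'
from m import *
g=np.load("g.npy");R=rz(g[2]); ax=R@[0,.085,0]+[g[0],g[1],0]
def P(phi,side,off=.0185,r=.062):
    a=np.radians(phi);return ax+R@(r*np.array([np.cos(a),np.sin(a),0])+side*off*np.array([np.sin(a),-np.cos(a),0]))
s=ax+R@[.032,-.062,0]; go([*s[:2],.11],g[2]); print(s)
for phi in (270,262,254,246,238,230,222,214,206,198,190,182,176,170,165,160,157,154,152): print(phi,np.round((R.T@(P(phi,-1)-s))*[1,-1,1]*1000,1)[:2])
E
```

```text
clock: 5.45
ee_pos: [0.542, -0.0376, 0.0592]
orientation: [[0.992, -0.124, -0.015], [-0.124, -0.992, -0.001], [-0.015, 0.002, -1.0]]
wrist_force: [-16.8, 7.5, 11.4]
width: 0.0
gripper_force: 8.2
clock: 5.85
ee_pos: [0.5334, -0.0346, 0.1149]
orientation: [[0.993, -0.121, 0.011], [-0.121, -0.993, 0.001], [0.011, -0.002, -1.0]]
wrist_force: [1.3, 0.0, 0.3]
width: 0.0002
gripper_force: 0.0
[np.float64(0.5890824297595713), np.float64(-0.04271183219911731), 0.11] d [0.0562 0.0013 0.0055] w [-0.13 -0.65  0.06]
[ 0.5891 -0.0427  0.    ]
270 [-13.5  -0. ]
262 [-22.3   2. ]
254 [-31.3   2.7]
246 [-40.3   2.2]
238 [-49.2   0.4]
230 [-57.7  -2.6]
222 [-65.7  -6.8]
214 [-73.1 -12. ]
206 [-79.6 -18.2]
198 [-85.2 -25.2]
190 [-89.8 -33. ]
182 [-93.3 -41.3]
176 [-95.1 -47.9]
170 [-96.3 -54.5]
165 [-96.7 -60.2]
160 [-96.6 -65.8]
157 [-96.3 -69.2]
154 [-95.8 -72.6]
152 [-95.4 -74.8]
```

```bash
python3 -m pendant '[{"gripper":1,"dx":0.048,"dy":0.001,"dz":0,"wx":0,"wy":0,"wz":0},{"gripper":1,"dx":0.056,"dy":0.001,"dz":0,"wx":0,"wy":0,"wz":0},{"gripper":1,"dx":0.056,"dy":0.001,"dz":0.01,"wx":0,"wy":0,"wz":0},{"gripper":1,"dx":0.056,"dy":0.001,"dz":0.05,"wx":0,"wy":0,"wz":0},{"gripper":1,"dx":0.056,"dy":0.001,"dz":0.05,"wx":0,"wy":0,"wz":0},{"gripper":1,"dx":0.056,"dy":0.001,"dz":0.05,"wx":0,"wy":0,"wz":0}]'
python3 - <<'E'
from m import *
go([.5891,-.0427,.06],np.load("g.npy")[2])
E
```

```text
clock: 6.45
ee_pos: [0.5837, -0.0431, 0.0596]
orientation: [[0.992, -0.122, -0.003], [-0.122, -0.992, -0.001], [-0.003, 0.001, -1.0]]
wrist_force: [-0.4, -0.0, 0.4]
width: -0.0001
gripper_force: 0.0
[0.5891, -0.0427, 0.06] d [ 0.0053 -0.0011 -0.0004] w [ 0.07  0.15 -0.02]
```

```bash
python3 -m pendant '[{"gripper":1,"dx":-0.017,"dy":0.001,"dz":0,"wx":0,"wy":0,"wz":0},{"gripper":1,"dx":-0.026,"dy":0.0015,"dz":0,"wx":0,"wy":0,"wz":0},{"gripper":1,"dx":-0.035,"dy":0.001,"dz":0,"wx":0,"wy":0,"wz":0},{"gripper":1,"dx":-0.044,"dy":-0.0005,"dz":0,"wx":0,"wy":0,"wz":0},{"gripper":1,"dx":-0.0525,"dy":-0.0035,"dz":0,"wx":0,"wy":0,"wz":0},{"gripper":1,"dx":-0.0605,"dy":-0.008,"dz":0,"wx":0,"wy":0,"wz":0},{"gripper":1,"dx":-0.068,"dy":-0.013,"dz":0,"wx":0,"wy":0,"wz":0},{"gripper":1,"dx":-0.0745,"dy":-0.0195,"dz":0,"wx":0,"wy":0,"wz":0},{"gripper":1,"dx":-0.08,"dy":-0.0265,"dz":0,"wx":0,"wy":0,"wz":0},{"gripper":1,"dx":-0.0845,"dy":-0.034,"dz":0,"wx":0,"wy":0,"wz":0},{"gripper":1,"dx":-0.088,"dy":-0.0425,"dz":0,"wx":0,"wy":0,"wz":0},{"gripper":1,"dx":-0.09,"dy":-0.049,"dz":0,"wx":0,"wy":0,"wz":0}]'
python3 - <<'E'
from m import *
g=np.load("g.npy");R=rz(g[2]);ax=R@[0,.085,0]+[g[0],g[1],0]
for phi in (165,160,157,154):
    a=np.radians(phi);p=ax+R@(.062*np.array([np.cos(a),np.sin(a),0])-.0185*np.array([np.sin(a),-np.cos(a),0]));print(phi);go([*p[:2],.06],g[2])
c=calibration("top");i=camera("top");cv2.imwrite("pics/t4.png",i);o=cv2.inRange(cv2.cvtColor(i,cv2.COLOR_BGR2HSV),(6,180,100),(24,255,255));n,l,s,ce=cv2.connectedComponentsWithStats(o)
for k in range(1,n):
    if s[k,4]>8 and 320<ce[k][0]<440:
        w=ray(c,[ce[k]],.075)[0]; d=R.T@(w-ax);print(s[k],w,np.degrees(np.arctan2(d[1],d[0])))
E
```

```text
clock: 7.65
ee_pos: [0.5005, 0.0171, 0.0609]
orientation: [[0.992, -0.123, -0.001], [-0.123, -0.992, 0.0], [-0.001, 0.0, -1.0]]
wrist_force: [-0.2, 0.1, -0.2]
width: -0.0001
gripper_force: 0.3
165
[np.float64(0.5004778258923541), np.float64(0.028819116172136703), 0.06] d [-0.0015 -0.0116  0.0009] w [ 0.    0.04 -0.06]
160
[np.float64(0.5012535153646216), np.float64(0.03441001914656524), 0.06] d [-0.0014 -0.0173  0.0009] w [ 0.    0.04 -0.06]
157
[np.float64(0.5019519381619062), np.float64(0.03772459692715259), 0.06] d [-0.0011 -0.0207  0.0009] w [ 0.    0.04 -0.06]
154
[np.float64(0.5028228753927091), np.float64(0.040998079569130624), 0.06] d [-0.0007 -0.024   0.0009] w [ 0.    0.04 -0.06]
[347 198   5  10  32] [0.4897 0.0399 0.075 ] 174.14092647882862
```

```bash
python3 -m pendant '[{"gripper":1,"dx":-0.001,"dy":-0.004,"dz":0,"wx":0,"wy":0,"wz":0},{"gripper":1,"dx":-0.0015,"dy":-0.008,"dz":0,"wx":0,"wy":0,"wz":0},{"gripper":1,"dx":-0.0015,"dy":-0.012,"dz":0,"wx":0,"wy":0,"wz":0},{"gripper":1,"dx":-0.0015,"dy":-0.015,"dz":0,"wx":0,"wy":0,"wz":0},{"gripper":1,"dx":-0.0015,"dy":-0.018,"dz":0,"wx":0,"wy":0,"wz":0},{"gripper":1,"dx":-0.001,"dy":-0.0205,"dz":0,"wx":0,"wy":0,"wz":0},{"gripper":1,"dx":-0.001,"dy":-0.0205,"dz":0,"wx":0,"wy":0,"wz":0},{"gripper":1,"dx":-0.001,"dy":-0.0205,"dz":0,"wx":0,"wy":0,"wz":0}]'
python3 - <<'E'
from m import *
g=np.load("g.npy");R=rz(g[2]);ax=R@[0,.085,0]+[g[0],g[1],0]
c=calibration("top");i=camera("top");cv2.imwrite("pics/t5.png",i);o=cv2.inRange(cv2.cvtColor(i,cv2.COLOR_BGR2HSV),(6,180,100),(24,255,255));n,l,s,ce=cv2.connectedComponentsWithStats(o)
for k in range(1,n):
    if s[k,4]>8 and 320<ce[k][0]<440:
        w=ray(c,[ce[k]],.075)[0]; d=R.T@(w-ax);print(s[k],w,np.degrees(np.arctan2(d[1],d[0])))
E
```

```text
clock: 8.5
ee_pos: [0.503, 0.0377, 0.0603]
orientation: [[0.992, -0.123, 0.0], [-0.123, -0.992, 0.0], [0.0, -0.0, -1.0]]
wrist_force: [-0.2, 0.4, -0.1]
width: -0.0
gripper_force: 0.0
```

```bash
python3 -m pendant '[{"gripper":1,"dx":-0.015,"dy":0.02,"dz":0,"wx":0,"wy":0,"wz":0},{"gripper":0,"dx":-0.015,"dy":0.03,"dz":-0.05,"wx":0,"wy":0,"wz":0},{"gripper":0,"dx":0.007,"dy":0.077,"dz":-0.1,"wx":0,"wy":0,"wz":0},{"gripper":0,"dx":0.007,"dy":0.077,"dz":-0.15,"wx":0,"wy":0,"wz":0},{"gripper":0,"dx":0.007,"dy":0.077,"dz":-0.18,"wx":0,"wy":0,"wz":0},{"gripper":0,"dx":0.007,"dy":0.077,"dz":-0.18,"wx":0,"wy":0,"wz":0},{"gripper":0,"dx":0.007,"dy":0.077,"dz":-0.18,"wx":0,"wy":0,"wz":0}]'
python3 - <<'E'
from m import *
g=np.load("g.npy");R=rz(g[2]);ax=R@[0,.085,0]+[g[0],g[1],0]
c=calibration("wrist");i=camera("wrist");cv2.imwrite("pics/w6.png",i);pickle.dump(c,open("w6.pkl","wb"))
E=[((85,150),(85,-60),(1,0)),((-40,160),(75,160),(0,1)),((-85,20),(-85,-80),(-1,0))]
g2=edgefit(i,c,g,E)
s=2.6;off=np.array([190,30]);im=cv2.resize(i[30:215,190:480],None,fx=s,fy=s,interpolation=cv2.INTER_CUBIC)
for k in (4,5,6):
    d=np.radians(270-24*k);draw(im,c,[(0,85,85),(84*np.cos(d),85+84*np.sin(d),85)],g,s,off,(255,255,0),False)
for y in(-125,-97):draw(im,c,[(-60,y,59),(60,y,59)],g,s,off,(255,0,255),False)
for y in(-125,-97):draw(im,c,[(-60,y,8),(60,y,8)],g,s,off,(0,255,0),False)
draw(im,c,[(-85,-160,8),(85,-160,8),(85,160,8),(-85,160,8)],g,s,off,(255,0,0))
cv2.imwrite("pics/ov6.png",im)
G=(.401,.3228); go([*G,.16],-17.9)
E
```

```text
clock: 9.25
ee_pos: [0.5007, -0.0398, 0.2413]
orientation: [[0.992, -0.123, 0.003], [-0.123, -0.992, 0.002], [0.003, -0.002, -1.0]]
wrist_force: [-0.9, -0.1, -1.4]
width: 0.0845
gripper_force: 0.0
fit [ 0.5549 -0.0616 -6.8741] 74 med 0.7733114071900502
[0.401, 0.3228, 0.16] d [-0.1427 -0.3476  0.0801] w [-0.03  0.05 10.83]
```

View pics/ov6.png

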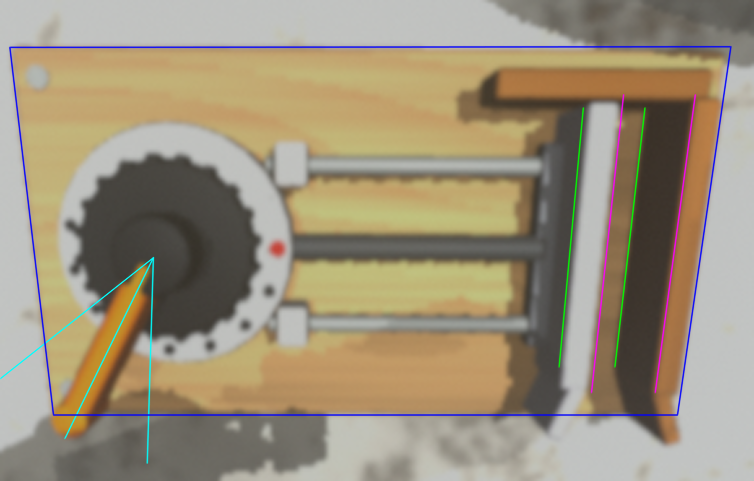

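Dial reads five: the lever lies on the fifth-click line (65,430), with the fence face on the 28 mm line. Now the gauge.

```bash
python3 -m pendant '[{"gripper":0,"dx":-0.143,"dy":-0.348,"dz":0.03,"wx":0,"wy":0,"wz":10.8},{"gripper":0,"dx":-0.143,"dy":-0.348,"dz":0.03,"wx":0,"wy":0,"wz":10.8},{"gripper":0,"dx":-0.143,"dy":-0.348,"dz":0.03,"wx":0,"wy":0,"wz":10.8},{"gripper":0,"dx":-0.143,"dy":-0.348,"dz":0.03,"wx":0,"wy":0,"wz":10.8},{"gripper":0,"dx":-0.143,"dy":-0.348,"dz":0.03,"wx":0,"wy":0,"wz":10.8},{"gripper":0,"dx":-0.143,"dy":-0.348,"dz":0.03,"wx":0,"wy":0,"wz":10.8},{"gripper":0,"dx":-0.143,"dy":-0.348,"dz":0.03,"wx":0,"wy":0,"wz":10.8},{"gripper":0,"dx":-0.143,"dy":-0.348,"dz":0.03,"wx":0,"wy":0,"wz":10.8},{"gripper":0.5,"dx":-0.143,"dy":-0.348,"dz":0.03,"wx":0,"wy":0,"wz":10.8},{"gripper":0.5,"dx":-0.143,"dy":-0.348,"dz":0.03,"wx":0,"wy":0,"wz":10.8}]'
python3 - <<'E'
from m import *
c=calibration("wrist");i=camera("wrist");cv2.imwrite("pics/w7.png",i)
h=cv2.cvtColor(i,cv2.COLOR_BGR2HSV);m=cv2.inRange(h,(8,70,150),(25,200,255));n,l,s,ce=cv2.connectedComponentsWithStats(m)
for k in range(1,n):
    if s[k,4]>200:
        ys,xs=np.nonzero(l==k);r=cv2.minAreaRect(np.c_[xs,ys].astype(np.float32));W=ray(c,cv2.boxPoints(r),.098);e=W-np.roll(W,1,0);L=np.linalg.norm(e,axis=1);j=L.argmax()
        print(s[k],W.mean(0),L[:2],np.degrees(np.arctan(e[j,1]/e[j,0])))
go([.401,.3228,.066],-17.9)
E
```

```text
clock: 10.3
ee_pos: [0.4, 0.3229, 0.2082]
orientation: [[0.952, -0.305, -0.003], [-0.305, -0.952, -0.004], [-0.002, 0.004, -1.0]]
wrist_force: [-0.1, 0.6, -1.0]
width: 0.0592
gripper_force: 0.0
[488   0  22  29 260] [0.4954 0.1497 0.098 ] [0.0187 0.0157] -6.269823019364056
[ 510    0  127   25 1275] [0.4871 0.0968 0.098 ] [0.0152 0.0918] 82.51946110508258
[408 144  32  12 320] [0.412  0.2238 0.098 ] [0.0088 0.0268] 75.17778646587003
[311 172  15  43 574] [0.4021 0.3222 0.098 ] [0.0396 0.0123] -17.238954005122224
[0.401, 0.3228, 0.066] d [ 0.0005 -0.0012  0.1427] w [0.21 0.07 0.08]
```

```bash
python3 -m pendant '[{"gripper":0.5,"dx":0.001,"dy":-0.001,"dz":0.05,"wx":0,"wy":0,"wz":-0.3},{"gripper":0.5,"dx":0.001,"dy":-0.001,"dz":0.1,"wx":0,"wy":0,"wz":-0.3},{"gripper":0.5,"dx":0.001,"dy":-0.001,"dz":0.13,"wx":0,"wy":0,"wz":-0.3},{"gripper":0.5,"dx":0.001,"dy":-0.001,"dz":0.141,"wx":0,"wy":0,"wz":-0.3},{"gripper":0.5,"dx":0.001,"dy":-0.001,"dz":0.141,"wx":0,"wy":0,"wz":-0.3},{"gripper":1,"dx":0.001,"dy":-0.001,"dz":0.141,"wx":0,"wy":0,"wz":-0.3},{"gripper":1,"dx":0.001,"dy":-0.001,"dz":0.141,"wx":0,"wy":0,"wz":-0.3},{"gripper":1,"dx":0.001,"dy":-0.001,"dz":0.141,"wx":0,"wy":0,"wz":-0.3},{"gripper":1,"dx":0.001,"dy":-0.001,"dz":0.141,"wx":0,"wy":0,"wz":-0.3},{"gripper":1,"dx":0.001,"dy":-0.001,"dz":0.141,"wx":0,"wy":0,"wz":-0.3}]'
python3 - <<'E'
from m import *
g=np.load("g.npy");R=rz(g[2])
for x in(-.17,.005):
    p=R@[x,-.111,0]+[g[0],g[1],0];go([*p[:2],.077],g[2])
E
```

```text
clock: 11.35
ee_pos: [0.4035, 0.3245, 0.0712]
orientation: [[0.954, -0.301, 0.003], [-0.301, -0.954, 0.003], [0.002, -0.003, -1.0]]
wrist_force: [-0.4, -0.8, 7.6]
width: 0.015
gripper_force: 61.1
[np.float64(0.37223247313926056), np.float64(-0.15104509723700568), 0.077] d [ 0.1133  0.4629 -0.0071] w [ -0.18  -0.11 -10.51]
[np.float64(0.545923096550875), np.float64(-0.1724125336505001), 0.077] d [ 0.2854  0.4309 -0.0067] w [ -0.18  -0.11 -10.51]
```

```bash
python3 -m pendant '[{"gripper":1,"dx":0,"dy":0,"dz":-0.03,"wx":0,"wy":0,"wz":0},{"gripper":1,"dx":0,"dy":0,"dz":-0.07,"wx":0,"wy":0,"wz":0},{"gripper":1,"dx":0,"dy":0,"dz":-0.11,"wx":0,"wy":0,"wz":0},{"gripper":1,"dx":0,"dy":0,"dz":-0.11,"wx":0,"wy":0,"wz":0},{"gripper":1,"dx":0,"dy":0,"dz":-0.11,"wx":0,"wy":0,"wz":0}]'
python3 - <<'E'
from m import *
g=np.load("g.npy");R=rz(g[2])
p=R@[-.16,-.111,0]+[g[0],g[1],0];go([*p[:2],.17],g[2])
E
```

```text
clock: 11.85
ee_pos: [0.4023, 0.3237, 0.1801]
orientation: [[0.953, -0.302, 0.001], [-0.302, -0.953, 0.002], [-0.0, -0.002, -1.0]]
wrist_force: [-0.9, 0.3, -3.3]
width: 0.0146
gripper_force: 60.2
[np.float64(0.3821576516199242), np.float64(-0.15226609360349108), 0.17] d [0.1245 0.4598 0.009 ] w [ -0.14  -0.   -10.57]
```

```bash
python3 -m pendant '[{"gripper":1,"dx":0.01,"dy":0.04,"dz":0,"wx":0,"wy":0,"wz":-1},{"gripper":1,"dx":0.022,"dy":0.08,"dz":0,"wx":0,"wy":0,"wz":-2},{"gripper":1,"dx":0.033,"dy":0.12,"dz":0,"wx":0,"wy":0,"wz":-3},{"gripper":1,"dx":0.044,"dy":0.16,"dz":0,"wx":0,"wy":0,"wz":-4},{"gripper":1,"dx":0.055,"dy":0.2,"dz":0,"wx":0,"wy":0,"wz":-5},{"gripper":1,"dx":0.066,"dy":0.24,"dz":0,"wx":0,"wy":0,"wz":-6},{"gripper":1,"dx":0.077,"dy":0.285,"dz":0,"wx":0,"wy":0,"wz":-7},{"gripper":1,"dx":0.09,"dy":0.33,"dz":0,"wx":0,"wy":0,"wz":-8},{"gripper":1,"dx":0.102,"dy":0.375,"dz":0,"wx":0,"wy":0,"wz":-9},{"gripper":1,"dx":0.114,"dy":0.42,"dz":0,"wx":0,"wy":0,"wz":-10},{"gripper":1,"dx":0.1245,"dy":0.46,"dz":0,"wx":0,"wy":0,"wz":-10.6},{"gripper":1,"dx":0.1245,"dy":0.46,"dz":0,"wx":0,"wy":0,"wz":-10.6}]'
python3 -m pendant '[{"gripper":1,"dx":0,"dy":0,"dz":0.04,"wx":0,"wy":0,"wz":0},{"gripper":1,"dx":0,"dy":0,"dz":0.075,"wx":0,"wy":0,"wz":0},{"gripper":1,"dx":0,"dy":0,"dz":0.085,"wx":0,"wy":0,"wz":0},{"gripper":1,"dx":0,"dy":0,"dz":0.085,"wx":0,"wy":0,"wz":0},{"gripper":1,"dx":0,"dy":0,"dz":0.085,"wx":0,"wy":0,"wz":0}]'
python3 - <<'E'
from m import *
g=np.load("g.npy");R=rz(g[2])
p=R@[-.16,-.111,0]+[g[0],g[1],0];go([*p[:2],.082],g[2])
c=calibration("wrist");cv2.imwrite("pics/w8.png",camera("wrist"));pickle.dump(c,open("w8.pkl","wb"))
E
```

```text
clock: 13.05
ee_pos: [0.3804, -0.1561, 0.1775]
orientation: [[0.992, -0.129, -0.004], [-0.129, -0.992, 0.0], [-0.004, 0.0, -1.0]]
wrist_force: [-0.3, 0.0, -1.6]
width: 0.0146
gripper_force: 60.2
clock: 13.55
ee_pos: [0.3834, -0.1524, 0.095]
orientation: [[0.993, -0.12, 0.001], [-0.12, -0.993, -0.0], [0.001, 0.0, -1.0]]
wrist_force: [1.0, -0.5, -0.7]
width: 0.0149
gripper_force: 60.1
[np.float64(0.3821576516199242), np.float64(-0.15226609360349108), 0.082] d [-0.0013  0.      0.013 ] w [ 0.02 -0.06  0.13]
```

```bash
python3 -m pendant '[{"gripper":1,"dx":0,"dy":0,"dz":0.0115,"wx":0,"wy":0,"wz":0.1},{"gripper":1,"dx":0,"dy":0,"dz":0.0115,"wx":0,"wy":0,"wz":0.1},{"gripper":1,"dx":0.01,"dy":0,"dz":0.0115,"wx":0,"wy":0,"wz":0.1},{"gripper":1,"dx":0.02,"dy":0,"dz":0.0115,"wx":0,"wy":0,"wz":0.1},{"gripper":1,"dx":0.03,"dy":0,"dz":0.0115,"wx":0,"wy":0,"wz":0.1},{"gripper":1,"dx":0.038,"dy":0,"dz":0.0115,"wx":0,"wy":0,"wz":0.1},{"gripper":1,"dx":0.046,"dy":0,"dz":0.0115,"wx":0,"wy":0,"wz":0.1},{"gripper":1,"dx":0.054,"dy":0,"dz":0.0115,"wx":0,"wy":0,"wz":0.1},{"gripper":1,"dx":0.054,"dy":0,"dz":0.0115,"wx":0,"wy":0,"wz":0.1}]'
python3 - <<'E'
from m import *
g=np.load("g.npy");R=rz(g[2])
o=get_obs();print(R.T@(o["ee_pos"]-[g[0],g[1],0]))
c=calibration("wrist");i=camera("wrist");cv2.imwrite("pics/w9.png",i);pickle.dump(c,open("w9.pkl","wb"))
p=R@[.005,-.111,0]+[g[0],g[1],0];go([*p[:2],.083],g[2])
E
```

```text
clock: 14.5
ee_pos: [0.4375, -0.1593, 0.0828]
orientation: [[0.992, -0.123, 0.001], [-0.123, -0.992, -0.0], [0.001, 0.0, -1.0]]
wrist_force: [0.3, -0.4, -0.9]
width: 0.0151
gripper_force: 60.1
[-0.1042 -0.1112  0.0828]
[np.float64(0.545923096550875), np.float64(-0.1724125336505001), 0.083] d [ 0.1102 -0.0004 -0.0004] w [-0.    0.02 -0.06]
```

```bash
python3 -m pendant '[{"gripper":1,"dx":0.012,"dy":0,"dz":0,"wx":0,"wy":0,"wz":0},{"gripper":1,"dx":0.024,"dy":0,"dz":0,"wx":0,"wy":0,"wz":0},{"gripper":1,"dx":0.036,"dy":0,"dz":0,"wx":0,"wy":0,"wz":0},{"gripper":1,"dx":0.048,"dy":0,"dz":0,"wx":0,"wy":0,"wz":0},{"gripper":1,"dx":0.06,"dy":0,"dz":0,"wx":0,"wy":0,"wz":0},{"gripper":1,"dx":0.07,"dy":0,"dz":0,"wx":0,"wy":0,"wz":0},{"gripper":1,"dx":0.08,"dy":0,"dz":0,"wx":0,"wy":0,"wz":0},{"gripper":1,"dx":0.09,"dy":0,"dz":0,"wx":0,"wy":0,"wz":0},{"gripper":1,"dx":0.098,"dy":0,"dz":0,"wx":0,"wy":0,"wz":0},{"gripper":1,"dx":0.098,"dy":0,"dz":0,"wx":0,"wy":0,"wz":0}]'
python3 -m pendant '[{"gripper":1,"dx":0.002,"dy":0,"dz":0,"wx":0,"wy":0,"wz":0},{"gripper":1,"dx":0.005,"dy":0,"dz":0,"wx":0,"wy":0,"wz":0},{"gripper":1,"dx":0.008,"dy":0,"dz":0,"wx":0,"wy":0,"wz":0},{"gripper":1,"dx":0.008,"dy":0,"dz":0,"wx":0,"wy":0,"wz":0}]'
```

```text
clock: 15.55
ee_pos: [0.5346, -0.1713, 0.0828]
orientation: [[0.992, -0.123, 0.001], [-0.123, -0.992, -0.0], [0.001, 0.0, -1.0]]
wrist_force: [0.3, 0.5, -0.4]
width: 0.0148
gripper_force: 60.1
clock: 15.95
ee_pos: [0.5417, -0.1722, 0.083]
orientation: [[0.992, -0.123, 0.001], [-0.123, -0.992, -0.0], [0.001, 0.0, -1.0]]
wrist_force: [0.1, 0.2, -2.2]
width: 0.015
gripper_force: 60.1
```

```bash
python3 -m pendant '[{"gripper":1,"dx":0.002,"dy":0,"dz":0.002,"wx":0,"wy":0,"wz":0},{"gripper":1,"dx":0.004,"dy":0,"dz":0.002,"wx":0,"wy":0,"wz":0},{"gripper":1,"dx":0.005,"dy":0,"dz":0.002,"wx":0,"wy":0,"wz":0},{"gripper":1,"dx":0.005,"dy":0,"dz":0.002,"wx":0,"wy":0,"wz":0}]'
python3 -m pendant '[{"gripper":1,"dx":0.002,"dy":0,"dz":0,"wx":0,"wy":0,"wz":0},{"gripper":1,"dx":0.003,"dy":0,"dz":0,"wx":0,"wy":0,"wz":0},{"gripper":1,"dx":0.003,"dy":0,"dz":0,"wx":0,"wy":0,"wz":0}]'
```

```text
clock: 16.35
ee_pos: [0.5465, -0.1728, 0.0808]
orientation: [[0.992, -0.123, 0.0], [-0.123, -0.992, -0.0], [0.0, 0.0, -1.0]]
wrist_force: [-0.1, 1.6, -2.1]
width: 0.0149
gripper_force: 60.1
clock: 16.65
ee_pos: [0.5475, -0.173, 0.0803]
orientation: [[0.992, -0.123, -0.004], [-0.123, -0.992, 0.001], [-0.004, -0.0, -1.0]]
wrist_force: [-4.1, 1.7, 1.6]
width: 0.015
gripper_force: 60.3
```

```bash
python3 -m pendant '[{"gripper":1,"dx":-0.002,"dy":0,"dz":0.001,"wx":0,"wy":0,"wz":0},{"gripper":1,"dx":-0.002,"dy":0,"dz":0.002,"wx":0,"wy":0,"wz":0},{"gripper":1,"dx":-0.002,"dy":0,"dz":0.003,"wx":0,"wy":0,"wz":0},{"gripper":1,"dx":-0.002,"dy":0,"dz":0.003,"wx":0,"wy":0,"wz":0}]'
```

```text
clock: 17.05
ee_pos: [0.5472, -0.1731, 0.0793]
orientation: [[0.992, -0.122, 0.0], [-0.122, -0.992, -0.001], [0.0, 0.001, -1.0]]
wrist_force: [-7.0, 1.9, 7.7]
width: 0.015
gripper_force: 61.5
```

```bash
python3 -m pendant '[{"gripper":1,"dx":0.002,"dy":0,"dz":-0.001,"wx":0,"wy":0,"wz":0},{"gripper":1,"dx":0.004,"dy":0,"dz":-0.001,"wx":0,"wy":0,"wz":0},{"gripper":1,"dx":0.004,"dy":0,"dz":-0.001,"wx":0,"wy":0,"wz":0}]'
```

```text
clock: 17.35
ee_pos: [0.5475, -0.1731, 0.0797]
orientation: [[0.992, -0.123, -0.008], [-0.123, -0.992, 0.001], [-0.008, 0.0, -1.0]]
wrist_force: [-13.2, 3.9, 12.0]
width: 0.0149
gripper_force: 62.2
```

```bash
python3 -m pendant '[{"gripper":1,"dx":-0.003,"dy":0,"dz":0,"wx":0,"wy":0,"wz":0},{"gripper":1,"dx":-0.003,"dy":0,"dz":0,"wx":0,"wy":0,"wz":0},{"gripper":0.5,"dx":-0.003,"dy":0,"dz":0,"wx":0,"wy":0,"wz":0},{"gripper":0.5,"dx":-0.003,"dy":0,"dz":0,"wx":0,"wy":0,"wz":0},{"gripper":0.5,"dx":-0.003,"dy":0,"dz":0,"wx":0,"wy":0,"wz":0},{"gripper":0.5,"dx":-0.003,"dy":0,"dz":0,"wx":0,"wy":0,"wz":0}]'
python3 -m pendant '[{"gripper":0.5,"dx":0,"dy":0,"dz":-0.03,"wx":0,"wy":0,"wz":0},{"gripper":0.5,"dx":0,"dy":0,"dz":-0.07,"wx":0,"wy":0,"wz":0},{"gripper":0.5,"dx":-0.03,"dy":-0.04,"dz":-0.11,"wx":0,"wy":0,"wz":0},{"gripper":0.5,"dx":-0.06,"dy":-0.08,"dz":-0.14,"wx":0,"wy":0,"wz":0},{"gripper":0.5,"dx":-0.06,"dy":-0.1,"dz":-0.16,"wx":0,"wy":0,"wz":0},{"gripper":0.5,"dx":-0.06,"dy":-0.1,"dz":-0.16,"wx":0,"wy":0,"wz":0}]'
python3 - <<'E'
from m import *
g=np.load("g.npy")
c=calibration("wrist");i=camera("wrist");cv2.imwrite("pics/w10.png",i)
im=cv2.resize(i[:260],None,fx=1.25,fy=1.25,interpolation=cv2.INTER_CUBIC);s=1.25;off=np.array([0,0])
for y in(-125,-97):draw(im,c,[(-60,y,59),(60,y,59)],g,s,off,(255,0,255),False)
d=np.radians(150);draw(im,c,[(0,85,85),(84*np.cos(d),85+84*np.sin(d),85)],g,s,off,(255,255,0),False)
draw(im,c,[(-50,-123,68),(60,-123,68),(60,-99,68),(-50,-99,68)],g,s,off,(0,255,0))
draw(im,c,[(-17.5,-119,106),(27.5,-119,106),(27.5,-103,106),(-17.5,-103,106)],g,s,off,(255,0,0))
cv2.imwrite("pics/ov10.png",im)
E
```

```text
clock: 17.95
ee_pos: [0.549, -0.173, 0.0789]
orientation: [[0.992, -0.123, 0.001], [-0.123, -0.992, -0.0], [0.001, -0.0, -1.0]]
wrist_force: [-0.1, -0.6, -0.8]
width: 0.0427
gripper_force: 0.0
clock: 18.55
ee_pos: [0.5031, -0.0636, 0.2443]
orientation: [[0.993, -0.118, 0.012], [-0.118, -0.993, 0.001], [0.011, -0.002, -1.0]]
wrist_force: [1.0, -0.6, 0.7]
width: 0.0427
gripper_force: 0.0
```

View pics/ov10.png

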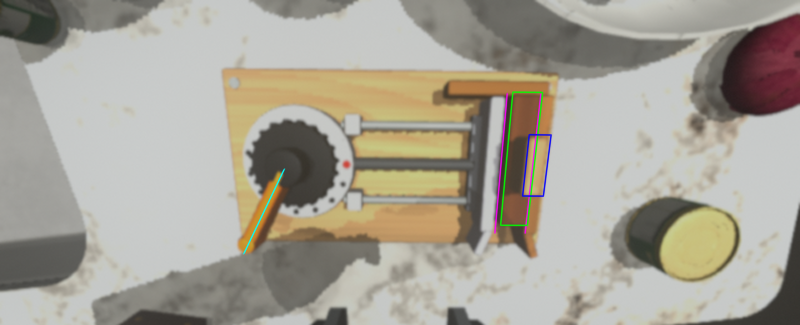

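The gauge block (500–545, 92–225) is in the gap and fully home; the lever (245,250) is on the five line, and the tin (697,243) hasn't moved.

```bash
python3 -c "
from station import *
print(hand_in())"
```

```text
the job is handed in; nothing more can be done
None
```

The job is handed in at about 19 s of the 72 s. The dial went back to the stop and then to five clicks, and the larger gauge stands home against the end stop. The tin and mug were never touched. My last picture showed all but the mug; the judge's verdict was not shown.

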